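# Flip the bamboo board on the ramp and oil its dry side

## Robot

A 6-joint arm with a two-finger parallel gripper is mounted at the origin on the work surface. World frame = base frame: x ahead of the robot, y to its left, z up, the work surface at z = 0. Lengths are in m, angles in degrees, forces in N, time in s.
With the tool pointing down it reaches from about 0.275 to 0.825 m from the base axis. Payload 5.2 kg.
Tool frame: the origin (TCP) lies midway between the tips of the shut fingers; the grasp point (between the pads) lies 19 mm behind it; z points along the fingers, y is the line along which they close (so a half turn about z gives the same grasp; the last joint's range is limited). The gripper opens to 93 mm and grips with 3 to 60 N. Pads are 15 mm wide; open, the fingers measure 128 mm over their backs; the gripper's body (75 mm by 188 mm) begins 65 mm behind the grasp point.
Start: joints at [-85.875, 14.817, 87.949, -0, 77.235, -11.62], TCP at [0.149, -0.529, 0.219] pointing down, gripper open.
Joint ranges: [-179.93, 179.93], [-52.35, 119.4], [10.71, 147.94], [-69.91, 249.91], [12.55, 155.21], [-178.61, 178.61]. Speed limits (degrees/s): [147.25, 147.25, 180, 180, 180, 180].

## Interface

Orientations are given as [roll, pitch, yaw] about the fixed x, y, z axes, in that order (R = Rz(yaw) Ry(pitch) Rx(roll)).
In Python, from workcell import manip, eyes, job gives the robot as it stands. The module is installed in compiled form; this text tells all that it offers.
- The arm moves only by the tool arm_command, never from a script. Its arguments are lists of equal length, an entry for each row: "delta_pos": the shift along the world's x, y, z in mm, a list of three; "yaw": the turn about the world's z in degrees; "fingers": the finger opening in mm, from 0 to 93. A call has 1 to 20 rows; each row shifts and turns the commanded pose from where the row before left it; what a row does not reach is not made up. A row lasts 1/8 s, in which the tool goes at most 62.5 mm and 10.7 degrees, less where a joint would pass 70% of its speed; a pose out of reach is approached as far as the arm can. A call with a gripper value outside its range is refused whole. The fingers move at their own pace and stop on an object; "force" is the grip in N (left out, the last holds). Time passes only in rows, so rows that do not move let the fingers close. It gives the time, the measured TCP pose, the force, the opening and the grip force at its end, in the units of the state.
- manip.sense(): the state, without advancing time (a new reading comes with each control period).
- eyes.read_camera(name): name is "scene" or "top" or "wrist"; returns the picture (420x560x3 uint8, red, green, blue); there is no depth.
- eyes.camera_info(name): a dict with "camera_matrix" (3x3 intrinsics, pixels), "R" (3x3) and "t" (3): a world point X has camera coordinates R X + t. Camera axes: x right, y down, z forward; pixel columns grow to the right and rows downward; lengths in m; the calibration is good to about 2 mm. A picture is of the moment at which its call begins: read the wrist's pose just before it. camera_info takes no time and is no camera call; for the wrist camera it gives the pose at the moment of the call.
- job.finish_job(): hands the job in; it is judged then, once.
The state is a dict: "t": time; "qpos": joint angles; "dq": joint speeds; "joint_efforts": joint torques, N m; "position": TCP position; "eef_rot": TCP orientation; "wrist_force": force on the tool from outside, world axes, zero at the start; "torque": the same for the moment, N m; "gripper_width": opening from 0.0 (shut) to 1.0 (fully open); "grasp_force": force on a finger pad.
Only numpy, scipy, OpenCV 4.12 (cv2) and the standard library are available. Lean on these libraries where they do the work, as an engineer would, in place of code of your own. Each camera call takes 0.05 s, during which the arm holds its last target. There are 200 camera calls.

## Task

Take the bamboo board, whose dark oiled face looks up, out of the rack and let it drop from just above the flip ramp's orange top edge, dark face still up, so that it tumbles over by itself and comes to lie flat in the white drip tray with its pale dry side up. Do not turn it over with the gripper or touch it once it has turned. Then press the pump of the amber oil bottle all the way down and let it come back up, and leave everything else where it stands.

Things in the scene. Friction and masses are not known exactly. Their poses are not given: they have to be found in the camera images.
- board_center (a point): Centre of the loose bamboo board, a slab 76 x 120 x 12 mm, about 80 g. Its x runs along the 76 mm side, y along the 120 mm side, z is the normal of its dark oiled face; the other face is pale and dry. It starts in one of the rack's bays (which one varies), leaning 30 deg from vertical, dark face up and away from the robot; x points down the slope: its free upper long edge is at x = -38 mm.
- board: The same board; origin at the centre of its pale face, same axes. In the rack its upper 36 mm stand clear on both faces and can be pinched across the 12 mm, with the tool tilted 30 deg along the board's plane; it then lifts out along that plane.
- slate_center (a point): Centre of a grey slate board of the same size (76 x 120 x 12 mm, about 200 g), same axes, leaning in the other bay; to be left alone.
- rack: Fixed steel rack on a wooden foot 130 x 270 mm. Origin on the counter under its middle; x away from the robot, y along the row, z up. Two bays at y = -66 and +66 mm; a board's pale face rests on a backrest, its middle 95 mm up at x = 0. Boards reach 140 mm, the rack less.
- ramp_edge (a point): Middle of the flip ramp's top edge, 180 mm above the counter: an orange bar 8 mm thick, 170 mm long along y. The ramp slopes down 40 deg for 90 mm towards -x (robot side) on two legs; towards +x and below is free space over the tray. A board leaning as in the rack (lower edge towards +x), dropped 35 mm so the edge hits its under face 8 to 22 mm above its centre, flips over into the tray.
- tray_floor (a point): Middle of the floor of the fixed white drip tray (inside 230 x 180 mm in x and y, floor 5 mm above the counter, walls to 32 mm above the counter). The ramp edge crosses over the tray at x = -65 mm of this frame. Same axes as ramp_edge: x away from the ramp, y along the ramp edge, z up.
- pump_top (a point): Middle of the flat top of the black pump head (36 mm wide) of the fixed amber oil bottle (60 mm wide, beside the tray at x = -25, y = +131 mm of the tray_floor frame); at rest 206 mm above the counter. Its short spout points over the tray.
- pump (a joint): Travel of the pump head: 0 up, 0.010 m fully down; a spring raises it, 2 N to start, 6 N fully down.
- jar: Loose glass storage jar, 80 mm wide, 170 mm high, 0.7 kg, between rack and tray. Origin at the underside, like the other bystanders; leave alone.
- mill: Loose wooden pepper mill, 52 mm wide, 150 mm high; leave alone.
- mug: Loose blue mug, 80 mm wide, 90 mm high, handle to its +y; leave alone.
- soap: Loose pink soap bottle, 60 mm wide, 150 mm high; leave alone.
- cup: Loose white cup, 70 mm wide, 80 mm high; leave alone.
- spatula: Loose wooden spatula lying flat, 260 mm long; leave alone.
Things that resemble listed ones, but are neither listed nor needed, are in the scene too. What is shaped like the board but pink or purple is not meant.

How it is judged (in metres and radians):
On the way, in this order (a step that is already met when the one before it is completed fails the run):
1. the board is brought just above the ramp edge, dark face still up (distance between board_center and ramp_edge below 0.09 m and height (world z) of board_center above 0.18 m and angle between board's own z axis and vertical below 1.3 rad), for 0.05 s.
2. the board has flipped and lies flat in the tray, pale side up (angle between board's own z axis and vertical above 3 rad and x of board_center in the frame of tray_floor between -0.09 and 0.09 m and y of board_center in the frame of tray_floor between -0.055 and 0.055 m and z of board_center in the frame of tray_floor below 0.011 m and linear speed of board below 0.05 m/s and angular speed of board below 0.4 rad/s), for 0.2 s.
3. the pump is pressed down while the board lies in the tray (all of step 2 and value of joint pump above 0.007 m), for 0.03 s.
At the end, for the whole second after the job is handed in: The board lies at rest, flat on the tray floor (within about 8 deg), pale side up, its centre within 90 mm (along x) and 55 mm (along y) of the tray's middle; the pump has been pressed at least 7 mm after the flip and is back up (within 1.5 mm) (all of step 2 and value of joint pump below 0.0015 m); the robot touches nothing.
It fails at once if the robot touches the board once it stands past upright (turned over by hand, or moved after the flip) (angle between board's own z axis and vertical above 1.7 rad and contact force between any of the fingers, the arm and board above 0.5 N).
It fails at once if the pump is pressed before the board lies pale side up (value of joint pump above 0.003 m and angle between board's own z axis and vertical below 2.6 rad).
It fails at once if a bystander (slate board, jar, mill, mug, soap bottle, cup or spatula) is moved more than 30 mm or knocked over (distance of any of slate_center, jar, mill, mug, soap, cup, spatula from where it was at the start of the episode above 0.03 m or angle between any of jar, mill, mug, soap, cup's own z axis and vertical above 0.5 rad).
It also fails if it takes over 58 s, if anything falls off the work surface, if the arm or the gripper's body presses on something with over 40 N, if the wrist force passes 120 N, or if a joint passes its speed limit or range.

## Working session

There is one attempt and no reset: what is moved stays moved. The work goes in short steps, Python scripts to look and compute and a tool call to move; the robot and the scene stay as the last step left them, time stands still between calls to the robot, and variables do not carry over. Pictures are saved under pics/ and viewed, at most 10 in all, crops included, and the job is handed in when it is done.

Besides the shell and the picture viewer there is one more tool, called after "Call:" as name(argument=value, ...) on one line, values as JSON. arm_command: Moves the arm, as the interface text tells. Its arguments: {"type":"object","properties":{"delta_pos":{"type":"array"},"yaw":{"type":"array"},"fingers":{"type":"array"},"force":{"type":"number"}},"required":["delta_pos","yaw","fingers"]}

```bash
mkdir -p pics; cat > h.py <<'E'
import numpy as np, cv2
from workcell import manip, eyes, job
def snap(n,f):
    im=eyes.read_camera(n); cv2.imwrite(f'pics/{f}.png',im[:,:,::-1]); return im
def ray(n,u,v,ci=None):
    c=ci or eyes.camera_info(n); K,R,t=[np.array(c[k]) for k in("camera_matrix","R","t")]
    d=R.T@np.linalg.solve(K,[u,v,1.]); return -R.T@t,d
def atz(n,u,v,z,ci=None):
    o,d=ray(n,u,v,ci); return o+d*(z-o[2])/d[2]
def proj(n,X,ci=None):
    c=ci or eyes.camera_info(n); K,R,t=[np.array(c[k]) for k in("camera_matrix","R","t")]
    p=K@(R@np.array(X)+t); return p[:2]/p[2]
E
python3 - <<'E'
from h import *
a=snap('scene','scene0'); b=snap('top','top0')
for n in('scene','top'): c=eyes.camera_info(n); print(n,-np.array(c['R']).T@np.array(c['t']),np.array(c['R'])[2])
print(manip.sense())
E
```

```text
scene [ 1.26066025 -0.11092914  1.07278552] [-0.57754332  0.08065293 -0.81236619]
top [3.00214800e-01 2.13839714e-04 1.66174487e+00] [ 0.1930565  -0.00287744 -0.98118342]
{'t': 0.1, 'qpos': array([-8.58723278e+01,  1.48544808e+01,  8.80015187e+01,  5.20214735e-04,
        7.72332539e+01, -1.16188890e+01]), 'dq': array([-0.0600633 , -0.09793048, -0.23117244, -0.05627014,  0.08307031,
        0.00557245]), 'joint_efforts': array([ 2.49934230e-03, -4.38209116e+01, -2.84645104e+01,  7.21330382e-02,
        3.61616642e-02, -5.27847385e-05]), 'position': array([ 0.14925928, -0.52888736,  0.21792952]), 'eef_rot': array([-1.79912678e+02, -1.84724962e-02,  1.57464318e+01]), 'wrist_force': array([-0.0205792 , -0.59322215, -0.60800682]), 'torque': array([-0.05152771, -0.01561424,  0.01760911]), 'grasp_force': 0.0, 'gripper_width': 0.99962417915728}
```

View pics/scene0.png

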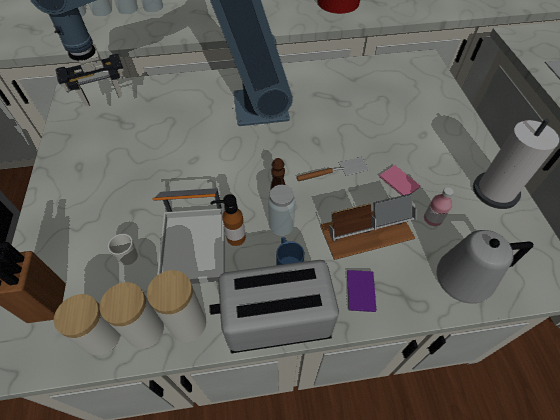

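View pics/top0.png

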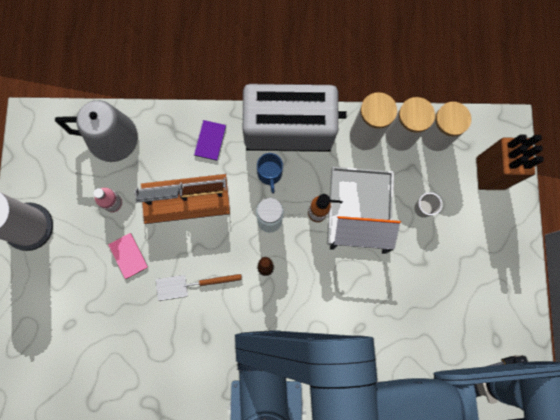

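```bash
python3 - <<'E'
import cv2
a=cv2.imread('pics/scene0.png')[160:270,300:430]; b=cv2.imread('pics/top0.png')[160:260,130:240]; c=cv2.imread('pics/scene0.png')[170:280,145:255];d=cv2.imread('pics/top0.png')[160:260,300:410]
r=lambda i:cv2.resize(i,(400,300),interpolation=cv2.INTER_CUBIC)
cv2.imwrite('pics/crop1.png',cv2.vconcat([cv2.hconcat([r(a),r(b)]),cv2.hconcat([r(c),r(d)])]))
E
```

```text
(no output)
```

View pics/crop1.png

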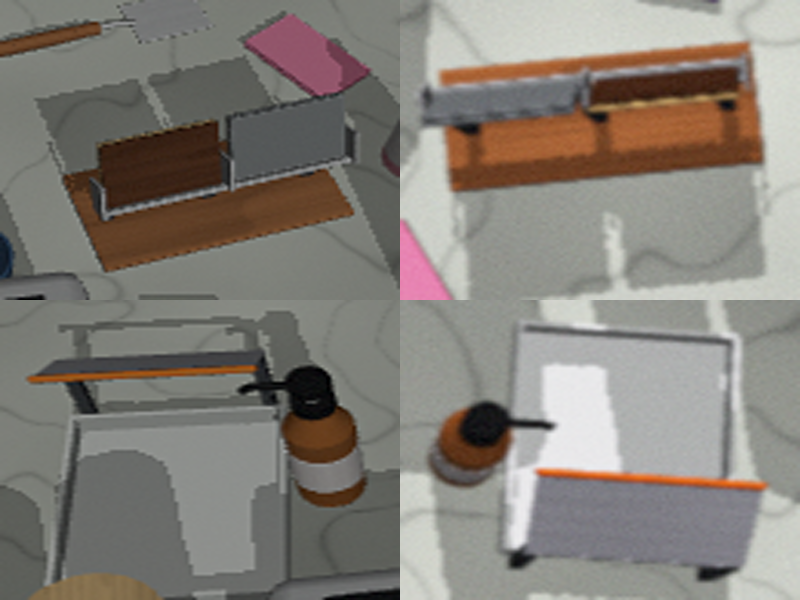

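```bash
python3 - <<'E'
from h import *
np.set_printoptions(precision=4,suppress=True)
def p(l,n,u,v,z): print(l,n,atz(n,u,v,z))
p('B1','scene',331.8,213.2,.134);p('B2','scene',370.5,204,.134)
p('A1','top',181.7,195.7,.128);p('A2','top',223.5,190.7,.128)
for u,v in[(40,70),(345,43),(362,162),(50,190)]: p('foot','top',130+u/3.636,160+v/3,.015)
for u,v in[(138,172),(366,187)]: p('ramp','top',300+u/3.636,160+v/3,.18)
for u,v in[(28,79),(257,69)]: p('ramp','scene',145+u/3.636,170+v/2.727,.18)
p('pump','top',323.4,200.7,.206);p('pump','scene',230.8,199.3,.206)
for u,v in[(120,25),(338,38)]: p('trayfar','top',300+u/3.636,160+v/3,.032)
E
```

```text
B1 scene [0.6467 0.1313 0.134 ]
B2 scene [0.6316 0.25   0.134 ]
A1 top [0.6273 0.2485 0.128 ]
A2 top [0.6438 0.1281 0.128 ]
foot top [0.6891 0.3952 0.015 ]
foot top [0.7216 0.1347 0.015 ]
foot top [0.5957 0.1167 0.015 ]
foot top [0.5631 0.3794 0.015 ]
ramp top [ 0.5607 -0.1959  0.18  ]
ramp top [ 0.549  -0.3697  0.18  ]
ramp scene [ 0.5553 -0.3662  0.18  ]
ramp scene [ 0.5686 -0.1906  0.18  ]
pump top [ 0.602  -0.1531  0.206 ]
pump scene [ 0.6085 -0.1484  0.206 ]
trayfar top [ 0.7411 -0.202   0.032 ]
trayfar top [ 0.7298 -0.3881  0.032 ]
```

Call:
arm_command(delta_pos=[[0,0,50],[0,0,50],[15,-53,0],[15,-53,0],[15,-53,0],[15,-53,0],[15,-53,0],[15,-53,0],[15,-53,0]], yaw=[0,0,0,0,0,0,0,0,0], fingers=[93,93,93,93,93,93,93,93,93])

```text
t: 1.23
position: [0.237, -0.8398, 0.2808]
eef_rot: [177.7, -0.1, 15.7]
wrist_force: [0.7, -0.4, 0.2]
gripper_width: 1.001
grasp_force: 0.0
```

Call:
arm_command(delta_pos=[[15,-53,0],[15,-53,0],[15,-53,0],[15,-53,0]], yaw=[0,0,0,0], fingers=[93,93,93,93])

```text
t: 1.72
position: [0.2601, -0.9212, 0.2266]
eef_rot: [168.8, -0.0, 15.7]
wrist_force: [-1.2, 0.1, -0.1]
gripper_width: 0.996
grasp_force: 0.0
```

Call:
arm_command(delta_pos=[[15,-53,25],[15,-53,25],[15,-53,25],[15,-53,25],[15,-53,25],[15,-53,25]], yaw=[0,0,0,0,0,0], fingers=[93,93,93,93,93,93])

```text
t: 2.48
position: [0.2833, -1.0028, 0.2719]
eef_rot: [153.8, -0.0, 15.7]
wrist_force: [0.2, -0.3, 0.1]
gripper_width: 1.0
grasp_force: 0.0
```

Call:
arm_command(delta_pos=[[15,-53,25],[15,-53,25],[-15,53,10],[-15,53,10],[-15,53,10],[-15,53,10]], yaw=[0,0,0,0,0,0], fingers=[93,93,93,93,93,93])

```text
t: 3.22
position: [0.235, -0.8332, 0.3261]
eef_rot: [148.8, -0.0, 15.8]
wrist_force: [0.2, -0.0, 0.9]
gripper_width: 1.002
grasp_force: 0.0
```

Call:
arm_command(delta_pos=[[18,51,0],[18,51,0],[18,51,0],[18,51,0],[18,51,0],[18,51,0],[18,51,0],[18,51,0],[18,51,0],[18,51,0],[18,51,0],[18,51,0],[18,51,0],[18,51,0],[18,51,0],[18,51,0],[18,51,0],[18,51,0],[18,51,0],[18,51,0]], yaw=[4,4,4,4,4,4,4,4,4,4,4,4,4,4,4,4,4,4,4,4], fingers=[70,70,70,70,70,70,70,70,70,70,70,70,70,70,70,70,70,70,70,70])

```text
t: 5.72
position: [0.5955, 0.1865, 0.3262]
eef_rot: [148.8, -0.0, 95.9]
wrist_force: [0.1, -0.1, 0.4]
gripper_width: 0.751
grasp_force: 0.0
```

```bash
cat >> h.py <<'E'
th=np.radians(7.3); E=np.array([np.cos(th),np.sin(th),0]);Y=np.array([-np.sin(th),np.cos(th),0]);Z=np.array([0,0,1.])
S=.5*E-.866*Z; N=.866*E+.5*Z
def corners(A): return {'A+':A+.06*Y,'A-':A-.06*Y,'B+':A+.06*Y+.012*N,'B-':A-.06*Y+.012*N}
E
python3 - <<'E'
from h import *
ci=eyes.camera_info('wrist'); im=snap('wrist','w1')
v=cv2.imread('pics/w1.png')
for k,X in corners(np.array([.632,.190,.128])).items():
    p=proj('wrist',X,ci); print(k,p.round(1)); cv2.circle(v,tuple(int(round(a)) for a in p),3,(0,255,0),1)
cv2.imwrite('pics/w1o.png',v); np.savez('w1.npz',**{k:np.array(ci[k]) for k in('camera_matrix','R','t')})
E
```

```text
A+ [214.  139.7]
A- [221.4 239.5]
B+ [224.7 139.5]
B- [231.1 239.3]
```

View pics/w1o.png

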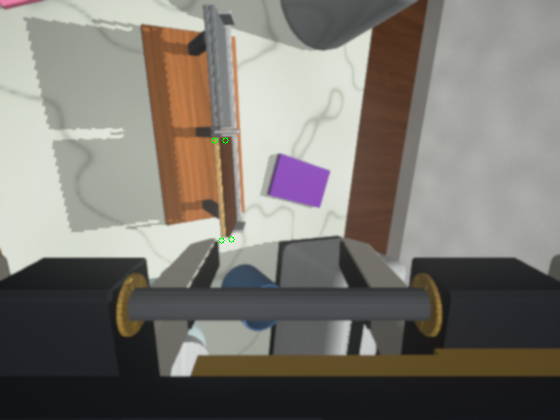

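```bash
python3 - <<'E'
import cv2
v=cv2.imread('pics/w1.png')[125:250,180:255]
cv2.imwrite('pics/w1c.png',cv2.resize(v,(360,600),interpolation=cv2.INTER_CUBIC))
E
```

```text
(no output)
```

View pics/w1c.png

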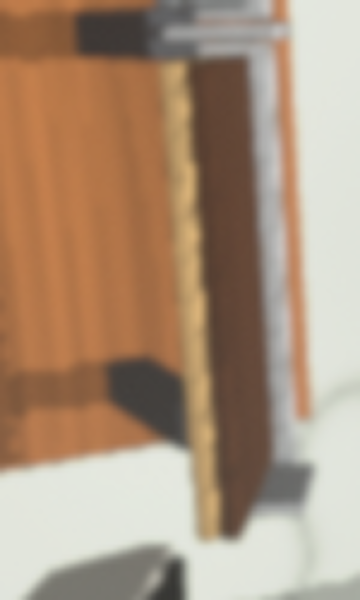

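Call:
arm_command(delta_pos=[[5,1,-40],[5,1,-40],[5,1,-40],[5.5,1.5,-38.5],[12,1.5,-20.5],[12,1.5,-21],[12,1.5,-21],[0,0,0]], yaw=[1.4,0,0,0,0,0,0,0], fingers=[45,45,45,45,45,45,45,45])

```text
t: 6.78
position: [0.6509, 0.1932, 0.1031]
eef_rot: [149.0, -0.0, 97.2]
wrist_force: [-0.6, 0.4, -0.2]
gripper_width: 0.482
grasp_force: 0.0
```

Call:
arm_command(delta_pos=[[0,0,0],[0,0,0],[0,0,0],[0,0,0],[0,0,0]], yaw=[0,0,0,0,0], fingers=[5,5,5,5,5], force=25)

```text
t: 7.4
position: [0.6514, 0.1935, 0.1061]
eef_rot: [148.8, -0.0, 97.2]
wrist_force: [-6.2, -1.3, 6.0]
gripper_width: 0.129
grasp_force: 25.0
```

```bash
python3 -c "
from h import *
s=manip.sense();print(s['gripper_width']*93,s['grasp_force'],s['wrist_force'],s['torque'])"
```

```text
12.007558211647927 24.98599737882614 [-6.20802765 -1.31127144  6.04019501] [-0.2686829   0.61976072 -0.02420462]
```

Call:
arm_command(delta_pos=[[-6,-0.8,10.4],[-6,-0.8,10.4],[-12,-1.5,20.8],[-12,-1.5,20.8],[-18,-2.3,31],[-18,-2.3,31],[0,0,50],[0,0,50],[0,0,0]], yaw=[0,0,0,0,0,0,0,0,0], fingers=[5,5,5,5,5,5,5,5,5])

```text
t: 8.52
position: [0.582, 0.1847, 0.3374]
eef_rot: [148.1, -0.0, 97.2]
wrist_force: [-0.7, -0.4, -0.4]
gripper_width: 0.124
grasp_force: 25.0
```

```bash
python3 -c "
from h import *
s=manip.sense();print(s['gripper_width']*93,s['grasp_force'],s['wrist_force'])
a=snap('scene','s2');b=snap('wrist','w2');cv2.imwrite('pics/sw2.png',np.vstack([cv2.resize(a,(400,300)),cv2.resize(b,(400,300))])[:,:,::-1])"
```

```text
11.557749104512668 24.98185157775879 [-0.72925754 -0.44138963 -0.36310754]
```

View pics/sw2.png

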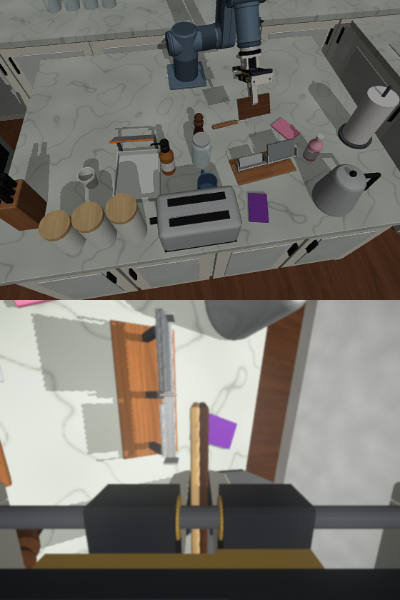

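Call:
arm_command(delta_pos=[[-1.6,-46.6,0],[-1.6,-46.6,0],[-1.6,-46.6,0],[-1.6,-46.6,0],[-1.6,-46.6,0],[-1.6,-46.6,0],[-1.6,-46.6,0],[-1.6,-46.6,0],[-1.6,-46.6,-20],[-1.6,-46.6,-24],[0,0,0],[0,0,0]], yaw=[-1.1,-1.1,-1.1,-1.1,-1.1,-1.1,-1.1,-1.1,-1.1,-1.3,0,0], fingers=[5,5,5,5,5,5,5,5,5,5,5,5])

```text
t: 10.12
position: [0.5634, -0.2808, 0.2845]
eef_rot: [148.9, -0.2, 85.9]
wrist_force: [-1.0, 0.2, -0.3]
gripper_width: 0.126
grasp_force: 25.0
```

```bash
python3 - <<'E'
from h import *
from scipy.spatial.transform import Rotation as Rt
s=manip.sense();print(s['position'],s['eef_rot'])
ci=eyes.camera_info('wrist'); b=snap('wrist','w3'); v=b[:,:,::-1].copy()
T=Rt.from_euler('xyz',s['eef_rot'],degrees=True).as_matrix(); tz=T[:,2]; n=T[:,1]*np.sign(T[2,1]); y=np.cross(tz,n)*-1; y*=np.sign(y[1]); 
print(tz,n,y)
top=s['position']-.029*tz
for sy in(1,-1):
  for sn in(1,-1):
    p=proj('wrist',top+sy*.06*y+sn*.006*n,ci);print('board',sy,sn,p.round(1))
    cv2.circle(v,tuple(int(round(a)) for a in p),3,(0,255,0),1)
yr=np.array([.0698,.9976,0])
for sy in(1,-1):
    p=proj('wrist',np.array([.558,-.281,.18])+sy*.085*yr,ci);print('ramp',sy,p.round(1));cv2.circle(v,tuple(int(round(a)) for a in p),3,(255,0,255),1)
cv2.imwrite('pics/w3o.png',cv2.resize(v,(800,600),interpolation=cv2.INTER_CUBIC)); np.savez('w3.npz',**{k:np.array(ci[k]) for k in('camera_matrix','R','t')})
E
```

```text
[ 0.56341    -0.28084171  0.28448272] [148.8642799   -0.1732622   85.94883101]
[ 0.51595795 -0.03394751 -0.85594098] [ 0.85369573 -0.06202993  0.51706469] [0.07064701 0.99749679 0.00302399]
board 1 1 [291.2 152.3]
board 1 -1 [264.  152.3]
board -1 1 [288.9 378.2]
board -1 -1 [266.7 378.2]
ramp 1 [203.6 111.5]
ramp -1 [215.2 303.8]
```

View pics/w3o.png

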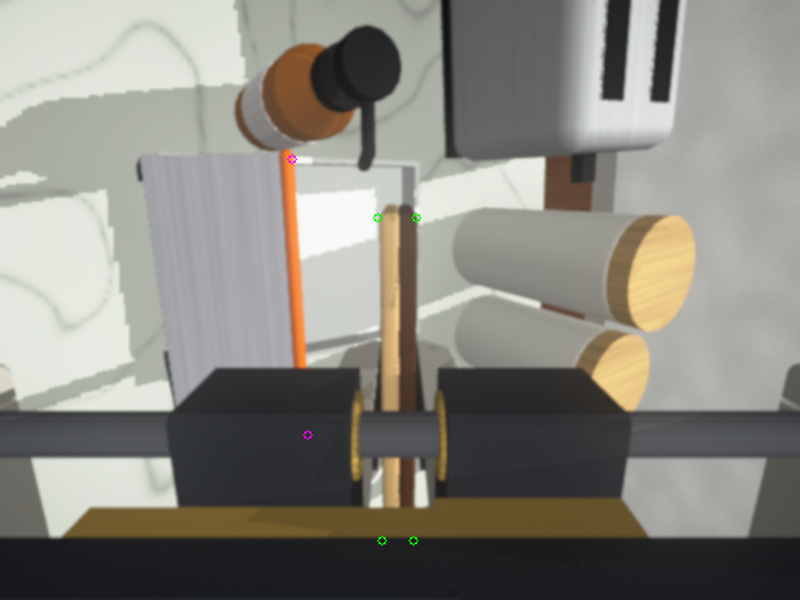

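```bash
python3 - <<'E'
from h import *
np.set_printoptions(precision=4,suppress=True)
w1=dict(np.load('w1.npz'));w3=dict(np.load('w3.npz'))
def tri(l):
    A=np.zeros((3,3));b=np.zeros(3)
    for n,u,v,ci in l:
        o,d=ray(n,u,v,ci);d/=np.linalg.norm(d);P=np.eye(3)-np.outer(d,d);A+=P;b+=P@o
    X=np.linalg.solve(A,b); return X,[round(float(np.linalg.norm(np.cross(X-ray(n,u,v,ci)[0],ray(n,u,v,ci)[1]/np.linalg.norm(ray(n,u,v,ci)[1])))*1e3),1) for n,u,v,ci in l]
print('A+',tri([('top',181.7,195.7,None),('wrist',213.75,137.9,w1)]))
print('A-',tri([('top',223.5,190.7,None),('wrist',221,237,w1)]))
print('B-',tri([('scene',331.8,213.2,None),('wrist',226.2,237,w1)]))
print('B+',tri([('scene',370.5,204,None),('wrist',219.6,137.5,w1)]))
print('ramp+',tri([('top',338,217.3,None),('scene',215.7,195.3,None),('wrist',200.9,105.7,w3)]))
print(atz('wrist',200.9,105.7,.18,w3))
E
```

```text
A+ (array([0.632 , 0.252 , 0.1057]), [0.2, 0.2])
A- (array([0.6462, 0.129 , 0.1124]), [1.1, 1.1])
B- (array([0.6446, 0.1331, 0.1299]), [0.9, 0.9])
B+ (array([0.6296, 0.2519, 0.1307]), [0.7, 0.7])
ramp+ (array([ 0.5632, -0.1931,  0.1743]), [3.9, 2.1, 1.9])
[ 0.5623 -0.1918  0.18  ]
```

Call:
arm_command(delta_pos=[[1,0.5,-20],[1,0.5,-20],[0.6,0,-15],[0,0,-10],[0,0,0],[0,0,0]], yaw=[0,0,0,0,0,0], fingers=[5,5,5,5,5,5])

```text
t: 10.92
position: [0.567, -0.2809, 0.2219]
eef_rot: [148.7, 0.0, 86.0]
wrist_force: [0.4, -0.3, -0.6]
gripper_width: 0.128
grasp_force: 25.0
```

Call:
arm_command(delta_pos=[[-0.7,3,-5],[0,0,-3],[0,0,0],[0,0,0]], yaw=[0,0,0,0], fingers=[5,5,5,5])

```text
t: 11.42
position: [0.566, -0.2778, 0.2132]
eef_rot: [148.7, -0.0, 86.0]
wrist_force: [-0.0, 0.7, -0.5]
gripper_width: 0.124
grasp_force: 25.0
```

```bash
python3 - <<'E'
from h import *
s=manip.sense();print(s['position'],s['eef_rot'])
a=snap('scene','s4');ci=eyes.camera_info('wrist');b=snap('wrist','w4')
w=cv2.resize(b[60:300,150:330],(450,600),interpolation=cv2.INTER_CUBIC);c=cv2.resize(a[120:280,130:260],(350,431),interpolation=cv2.INTER_CUBIC);c=np.vstack([c,np.zeros((169,350,3),np.uint8)])
cv2.imwrite('pics/sw4.png',np.hstack([w,c])[:,:,::-1]); np.savez('w4.npz',**{k:np.array(ci[k]) for k in('camera_matrix','R','t')})
E
```

```text
[ 0.56597779 -0.27777721  0.21320778] [ 1.48725718e+02 -1.21091857e-02  8.59607157e+01]
```

View pics/sw4.png

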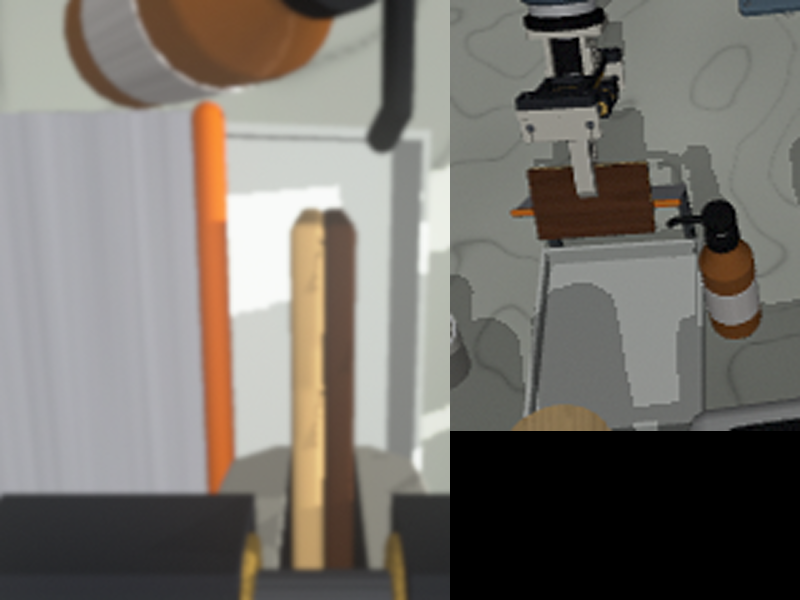

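```bash
python3 - <<'E'
from h import *
from scipy.spatial.transform import Rotation as Rt
w=dict(np.load('w4.npz'));s=manip.sense();T=Rt.from_euler('xyz',s['eef_rot'],degrees=True).as_matrix(); tz=T[:,2]; n=T[:,1]*np.sign(T[2,1])
C=s['position']+.0095*tz; print('C',C)
e=np.array([.9976,-.0698,0])
for z in(.176,.18):
  for u,v in((233.2,101.),(236.4,180)):
    P=atz('wrist',u,v,z,w); g=(P-C)@e  # horizontal offset
    # lower board by h until n-distance = -(6+4)
    for r in(0,.004):
      h=(-(.006+r)-(P-C)@n)/n[2]
      Q=P+np.array([0,0,h]); print(z,P.round(4),'g',round(g*1e3,1),'drop',round(h*1e3,1),'above centre',round(-(Q-C)@tz*1e3,1))
E
```

```text
C [ 0.57090973 -0.2781385   0.20514393]
0.176 [ 0.5634 -0.1908  0.176 ] g -13.6 drop 40.1 above centre 16.4
0.176 [ 0.5634 -0.1908  0.176 ] g -13.6 drop 32.4 above centre 9.8
0.176 [ 0.5603 -0.2384  0.176 ] g -13.3 drop 39.6 above centre 15.8
0.176 [ 0.5603 -0.2384  0.176 ] g -13.3 drop 31.9 above centre 9.3
0.18 [ 0.5617 -0.1911  0.18  ] g -15.3 drop 38.9 above centre 19.7
0.18 [ 0.5617 -0.1911  0.18  ] g -15.3 drop 31.2 above centre 13.1
0.18 [ 0.5587 -0.2376  0.18  ] g -15.1 drop 38.4 above centre 19.2
0.18 [ 0.5587 -0.2376  0.18  ] g -15.1 drop 30.7 above centre 12.6
```

Call:
arm_command(delta_pos=[[1.5,0,3],[0,0,0],[0,0,0]], yaw=[0,0,0], fingers=[5,5,5])

```text
t: 11.9
position: [0.5675, -0.2777, 0.2162]
eef_rot: [148.7, -0.0, 86.0]
wrist_force: [0.4, -0.6, -0.7]
gripper_width: 0.128
grasp_force: 25.0
```

Call:
arm_command(delta_pos=[[0,0,0],[0,0,0],[-5,0,10],[-12,0,30],[-15,0,40],[0,0,40],[0,0,20],[0,0,0],[0,0,0],[0,0,0]], yaw=[0,0,0,0,0,0,0,0,0,0], fingers=[60,60,60,60,60,60,60,60,60,60])

```text
t: 13.15
position: [0.535, -0.2772, 0.3545]
eef_rot: [148.8, -0.1, 86.0]
wrist_force: [0.0, -0.2, -1.0]
gripper_width: 0.643
grasp_force: 0.0
```

```bash
python3 - <<'E'
from h import *
a=snap('scene','s5');ci=eyes.camera_info('wrist');b=snap('wrist','w5')
cv2.imwrite('pics/sw5.png',np.hstack([cv2.resize(b,(400,300)),cv2.resize(a[140:290,130:280],(300,300))])[:,:,::-1])
print(manip.sense()['position'])
E
```

```text
[ 0.53517603 -0.27737474  0.35484052]
```

View pics/sw5.png

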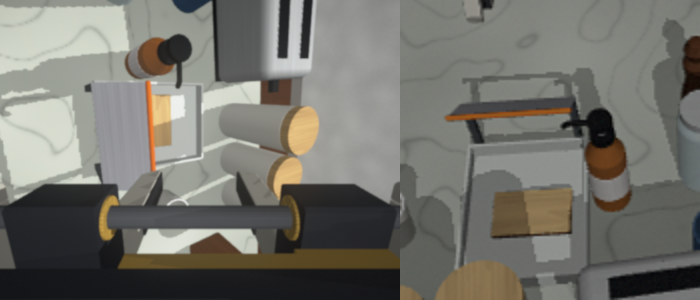

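```bash
python3 - <<'E'
from h import *
R=np.array([.557,-.277]);e=np.array([.9976,-.0698]);y=np.array([.0698,.9976]);tr=R+.065*e
P=[atz('scene',130+(u-400)/2,140+v/2,.017)[:2] for u,v in((495,190),(573,188),(570,236),(493,236))]
for p in P+[np.mean(P,0)]: print(p.round(3),'tray',((p-tr)@e).round(3),((p-tr)@y).round(3))
E
```

```text
[ 0.58  -0.331] tray -0.039 -0.052
[ 0.594 -0.211] tray -0.033 0.069
[ 0.677 -0.22 ] tray 0.051 0.065
[ 0.66  -0.334] tray 0.042 -0.05
[ 0.628 -0.274] tray 0.005 0.008
```

Call:
arm_command(delta_pos=[[20,32,0],[20,32,0],[20,32,0],[18,31,0],[0,0,-40],[0,0,-40],[0,0,-40],[0,0,0]], yaw=[0,0,0,0,0,0,0,0], fingers=[0,0,0,0,0,0,0,0])

```text
t: 14.25
position: [0.6113, -0.1492, 0.2316]
eef_rot: [149.2, -0.3, 86.0]
wrist_force: [0.8, 0.2, -0.2]
gripper_width: 0.003
grasp_force: 0.0
```

Call:
arm_command(delta_pos=[[0,0,-8],[0,0,-5],[0,0,-4],[0,0,-3],[0,0,0]], yaw=[0,0,0,0,0], fingers=[0,0,0,0,0])

```text
t: 14.88
position: [0.6134, -0.1507, 0.2161]
eef_rot: [148.7, -0.0, 86.0]
wrist_force: [0.1, -0.1, -0.3]
gripper_width: 0.005
grasp_force: 0.0
```

```bash
python3 - <<'E'
from h import *
a=snap('scene','s6');b=snap('wrist','w6')
cv2.imwrite('pics/sw6.png',np.hstack([cv2.resize(b,(400,300)),cv2.resize(a[140:290,130:280],(400,300),interpolation=cv2.INTER_CUBIC)])[:,:,::-1])
s=manip.sense();print(s['position'],s['wrist_force'])
E
```

```text
[ 0.61352613 -0.15072738  0.21633007] [ 0.19820505 -0.11534237 -0.71528389]
```

View pics/sw6.png

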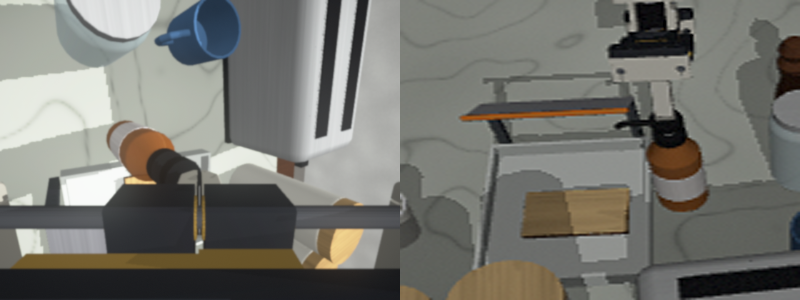

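Call:
arm_command(delta_pos=[[0,0,-3],[0,0,-3],[0,0,-3],[0,0,-2],[0,0,0]], yaw=[0,0,0,0,0], fingers=[0,0,0,0,0])

```text
t: 15.6
position: [0.6135, -0.1507, 0.2053]
eef_rot: [148.7, -0.0, 86.0]
wrist_force: [-1.3, -0.1, 3.1]
gripper_width: 0.002
grasp_force: 1.5
```

Call:
arm_command(delta_pos=[[0,0,-3],[0,0,-3],[0,0,-1],[0,0,0]], yaw=[0,0,0,0], fingers=[0,0,0,0])

```text
t: 16.1
position: [0.6137, -0.1508, 0.1986]
eef_rot: [148.7, 0.0, 86.0]
wrist_force: [-4.1, 1.9, 5.8]
gripper_width: 0.003
grasp_force: 3.2
```

Call:
arm_command(delta_pos=[[0,0,-2],[0,0,-1],[0,0,0]], yaw=[0,0,0], fingers=[0,0,0])

```text
t: 16.48
position: [0.6141, -0.1508, 0.1982]
eef_rot: [148.5, 0.1, 86.0]
wrist_force: [-14.0, 3.1, 21.7]
gripper_width: 0.004
grasp_force: 10.3
```

Call:
arm_command(delta_pos=[[0,0,4],[0,0,5],[0,0,10],[0,0,30],[0,0,40],[0,0,40],[0,0,0],[0,0,0],[0,0,0],[0,0,0]], yaw=[0,0,0,0,0,0,0,0,0,0], fingers=[0,0,0,0,0,0,0,0,0,0])

```text
t: 17.73
position: [0.613, -0.1504, 0.3225]
eef_rot: [148.9, -0.1, 86.0]
wrist_force: [0.1, 0.3, 0.5]
gripper_width: 0.004
grasp_force: 0.0
```

```bash
python3 - <<'E'
from h import *
a=snap('scene','s7'); b=cv2.imread('pics/s5.png')[:,:,::-1]
d=cv2.absdiff(a,b).max(2)
print('tray diff',(d[210:265,165:222]>25).sum(),'pump diff',(d[190:245,222:246]>40).sum())
print(manip.sense()['wrist_force'])
print(job.finish_job())
E
```

```text
tray diff 0 pump diff 0
[ 0.05417451  0.60648646 -0.16859228]
the job is handed in; nothing more can be done
None
```

The job is handed in (no verdict was returned): the board flipped by itself and lies pale side up near the middle of the tray, the pump was pressed to its stop and came back up, and nothing else was moved as far as the pictures show.

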